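# Fold up the picnic knife and the corkscrew and shut them in their case

## Task

Pack the picnic case: fold the knife's blade and the corkscrew's lever fully closed, lay each tool flat in the bay that fits it, and shut the lid of the case fully. Leave the tin and the tea cup where they stand.

Things in the scene. Friction and masses are not known exactly. Their poses are not given: they have to be found in the camera images.
- case: Open beech case, fixed to the worktop; 166 mm (its x) by 186 mm (y), walls 6 mm thick, 27 mm high. Origin: centre of its underside; z up. A cork insert (top at z = 18 mm) has two bays along x and, right across them along y, a finger trough 50 mm wide (x -25 to 25 mm); their grey felt floors at z = 5 mm. Lid hinged along the back (+x) edge.
- knife_bay (a point): Centre of the floor of the knife's bay (137 mm along x, 32 mm along y, 13 mm deep), at (0, 47, 5) mm in the case's frame, same axes. Clearance 3 mm and more round the folded knife.
- corkscrew_bay (a point): Centre of the floor of the corkscrew's bay (107 mm along x, 44 mm along y, 13 mm deep), at (0, -43, 5) mm in the case's frame, same axes. Clearance 3 mm and more round the folded corkscrew.
- lid (a joint): Angle of the case's lid, rad: 0 shut flat on the walls, 1.57 upright, 2.0 at its back stop. It starts standing open behind the bays at 1.65 to 1.9, 0.19 m high: carry past its front. Stiff friction hinge (0.16 N m): it stays where it is left; some 2 N at its free edge move it.
- lid_edge (a point): Middle of the lid's free edge, on its outer face. The lid is a plain board 166 x 186 mm, 9 mm thick, with a brass lip 6 mm beyond the edge; shut, its outer face lies 36 mm above the worktop.
- lid_hinge (a point): Middle of the lid's hinge line, at (83, 0, 27) mm in the case's frame; z along the lid's outward normal (up when shut), -x towards its free edge.
- knife: Folding picnic knife lying flat, 0.17 kg: handle of wooden scales with a steel bolster, 130 mm along its x (-65 to 65), 26 mm wide (y -13 to 13), 18 mm thick. Origin: under its centre; z up. The blade folds into a slot open on the +y side until its back is flush with the scales: folded, it measures 130 x 26 x 18 mm. It may lie either way round in its bay.
- blade (a joint): Angle of the knife's blade, rad: 0 folded into the handle (pointing to its -x), growing as it swings out over the +y side, clockwise from above. Starts at 0.7 to 1.2. Stiff friction hinge (0.09 N m): stays where it is left; pushing the blade alone slides or turns the loose knife unless the handle is braced or squeezed against it.
- blade_pivot (a point): The blade's pivot, at (55, 0, 9) mm in the knife's frame. The blade is 98 mm long from here, 3 mm thick at 7.5 to 10.5 mm above the knife's underside; its straight back lies 13 mm to the outside (+y when folded) of the pivot.
- blade_tip (a point): Tip of the blade, on its back edge.
- corkscrew: Waiter's corkscrew lying flat, 0.165 kg: dark steel bar handle 100 mm along its x (-50 to 50), y from -19 to -6 mm, 18 mm thick, a steel spiral fixed beside it, a steel lever. Origin: under the centre of the folded outline; z up. Folded: 100 x 38 x 18 mm (y -19 to 19 mm), the lever's back being its +y side. It may lie either way round in its bay.
- lever (a joint): Angle of the corkscrew's lever, rad: 0 folded along the handle (pointing to its -x), growing as it swings out over the +y side, turning clockwise seen from above. Starts half open at 0.6 to 1.1. Stiff friction hinge (0.07 N m), behaves as the knife's.
- lever_pivot (a point): The lever's pivot, at (42, 7, 9) mm in the corkscrew's frame. The lever is 89 mm long from here, about 10 mm thick at 4 to 14 mm above the underside; its straight back lies 12 mm to the outside (+y when folded) of the pivot.
- lever_tip (a point): Tip of the lever, on its back edge.
- tin: Food tin, 76 mm across, 58 mm high, upright; bystander. Origin: centre of its underside.
- tea_cup: Patterned tea cup, 125 x 149 x 68 mm; bystander. Origin: centre of its underside.

How it is judged:
At the end, for the whole second after the job is handed in: Blade and lever folded to within 0.06 rad of closed; each folded tool at rest flat on the floor of its own bay (within 8 mm of the bay's centre, 4 mm of its floor, 0.06 rad of level and 0.1 rad of the bay's direction, either way round); lid shut to within 0.04 rad (value of joint each of blade, lever below 0.06 rad and distance between knife and knife_bay below 0.008 m and z of knife in the frame of knife_bay below 0.004 m and angle between each of knife, corkscrew's own z axis and vertical below 0.06 rad and angle between the x axis of each of knife, corkscrew and the x axis of case, either way round below 0.1 rad and distance between corkscrew and corkscrew_bay below 0.008 m and z of corkscrew in the frame of corkscrew_bay below 0.004 m and value of joint lid below 0.04 rad and linear speed of each of knife, corkscrew below 0.02 m/s); the robot touches nothing.
It fails at once if the tin is moved more than 30 mm (distance of tin from where it was at the start of the episode above 0.03 m).
It fails at once if the tea cup is moved more than 30 mm (distance of tea_cup from where it was at the start of the episode above 0.03 m).
It also fails if it takes over 72 s, if anything falls off the work surface, if the arm or the gripper's body presses on something with over 40 N, if the wrist force passes 120 N, or if a joint passes its speed limit or range.

## Robot

A 6-joint arm with a two-finger parallel gripper is mounted at the origin on a cart in front of the work surface, level with it; the furniture and walls round the work are solid. World frame = base frame: x ahead of the robot, y to its left, z up, the work surface at z = 0. Lengths are in m, angles in rad, forces in N, time in s.
With the tool pointing down it reaches from about 0.3 to 0.875 m from the base axis. Payload 6.4 kg.
Tool frame: the origin (TCP) lies at the very end of the fingers, on their centre line; the grasp point (between the pads) lies 19 mm behind it; z points along the fingers, y is the line along which they close (so a half turn about z gives the same grasp; the last joint's range is limited). The gripper opens to 85 mm and grips with 20 to 120 N. Pads are 22 mm wide; open, the fingers measure 114 mm over their backs; the gripper's body (76 mm by 85 mm) begins 54 mm behind the grasp point. The pads swing forward as they close: fully open they stand 13 mm farther back than shut.
Start: joints at [1.115, 0.181, 1.607, -0, 1.354, -0.206], TCP at [0.142, 0.557, 0.231] pointing down, gripper open.
Joint ranges: [-2.99, 2.99], [-0.89, 2.07], [0.3, 2.58], [-1.14, 4.28], [0, 2.63], [-3.12, 3.12]. Speed limits (rad/s): [2.57, 2.57, 3.01, 3.14, 3.14, 3.14].

## Interface

Orientations are given as a unit quaternion [w, x, y, z].
In Python, from bench import ctrl, cams gives the robot as it stands (ctrl), with the cameras (cams).
- The arm moves only by the shell command python3 jog.py 'ROWS'. ROWS is one flat JSON list of numbers that holds 1 to 10 rows one after another, with no inner brackets; each row has 7 numbers: dx, dy, dz in a scale on which 1.0 is 0.8 m, then a rotation vector rx, ry, rz in parts of the range, where 1.0 means 2 rad, then the opening from 0.0 (shut) to 1.0 (fully open); each row is the pose to reach, as a shift and turn from the pose commanded when the command began, along the tool's axes at that moment; what a row does not reach only later rows make up. A row lasts 1/8 s, in which the tool goes at most 0.0625 m and 0.188 rad, less where a joint would pass 70% of its speed; a pose out of reach is approached as far as the arm can. The fingers move at their own pace and stop on an object; the grip force is fixed at half the most. Time passes only in rows, so rows that do not move let the fingers close. It prints the time, the measured TCP pose, the force, the opening and the grip force at its end. Input that does not fit is refused with a message, and nothing moves.
- ctrl.get_obs(): the state, without advancing time (a new reading comes with each control period).
- cams.camera(name): name is "side" or "top" or "wrist"; returns the picture (480x640x3 uint8, blue, green, red); there is no depth.
- cams.camera_params(name): a dict with "fovy" (degrees; the focal length in pixels is half the picture's height over the tangent of half this angle, whatever the lens; pixels are square), "cx", "cy" (the principal point, pixels), "view" (4x4, takes a point from world to camera coordinates). Camera axes: x right, y up, looking along -z (the intrinsics and any distortion apply to the point x, -y, -z); pixel columns grow to the right and rows downward; lengths in m; the calibration is good to about 2 mm. A picture is of the moment at which its call begins: read the wrist's pose just before it. camera_params takes no time and is no camera call; for the wrist camera it gives the pose at the moment of the call.
- ctrl.hand_in(): hands the job in; it is judged then, once.
The state is a dict: "time_s": time; "q": joint angles; "dq": joint speeds; "joint_efforts": joint torques, N m; "eef_pos": TCP position; "eef_rot": TCP orientation; "wrist_force": force on the tool from outside, world axes, zero at the start; "torque": the same for the moment, N m; "opening": opening from 0.0 (shut) to 1.0 (fully open); "grasp_force": force on a finger pad.
Only numpy, scipy, OpenCV 4.12 (cv2) and the standard library are available. Lean on these libraries where they do the work, as an engineer would, in place of code of your own. Each camera call takes 0.05 s, during which the arm holds its last target. There are 200 camera calls.

## Working session

There is one attempt and no reset: what is moved stays moved. The work goes in short steps, Python scripts to look and compute and a shell command to move; the robot and the scene stay as the last step left them, time stands still between calls to the robot, and variables do not carry over. Pictures are saved under pics/ and viewed, at most 10 in all, crops included, and the job is handed in when it is done.

```bash
ls; mkdir -p pics; cat > h.py <<'E'
import numpy as np, cv2
from bench import ctrl, cams
def snap(n,f=None):
    p=cams.camera_params(n); im=np.array(cams.camera(n)); 
    if f: cv2.imwrite('pics/'+f,im)
    return p,im
def ray(p,u,v,z):
    f=240/np.tan(np.radians(p['fovy'])/2); V=np.array(p['view'])
    d=V[:3,:3].T@np.array([(u-p['cx'])/f,-(v-p['cy'])/f,-1]); c=-V[:3,:3].T@V[:3,3]
    return c+d*(z-c[2])/d[2]
def proj(p,X):
    f=240/np.tan(np.radians(p['fovy'])/2); V=np.array(p['view']); c=V[:3,:3]@np.array(X)+V[:3,3]
    return p['cx']+f*c[0]/-c[2], p['cy']-f*c[1]/-c[2]
E
python3 - <<'E'
from h import *
for n in ['top','side']:
    p,im=snap(n,n+'0.png'); print({k:(np.round(v,3).tolist() if k=='view' else v) for k,v in p.items()})
print(ctrl.get_obs())
E
```

```text
bench.py
jog.py
pics
{'fovy': 57.14536737048495, 'cx': 320.5173679697913, 'cy': 239.41342126362755, 'view': [[-0.022, -1.0, -0.007, 0.017], [0.995, -0.023, 0.097, -0.576], [-0.097, -0.005, 0.995, -1.143], [0.0, 0.0, 0.0, 1.0]]}
{'fovy': 44.26299018200087, 'cx': 323.12992302316945, 'cy': 242.15008832638193, 'view': [[0.815, -0.579, 0.023, -0.452], [0.218, 0.343, 0.914, -0.184], [-0.537, -0.74, 0.406, -0.958], [0.0, 0.0, 0.0, 1.0]]}
{'time_s': 0.1, 'q': array([ 1.11467810e+00,  1.81493108e-01,  1.60789100e+00,  3.54623480e-06,
        1.35377860e+00, -2.06304051e-01]), 'dq': array([-0.00026628, -0.00077583, -0.00303418, -0.00052386,  0.00040545,
        0.0011916 ]), 'joint_efforts': array([-1.03642047e-03, -4.45886815e+01, -3.52232659e+01, -3.14701583e-04,
        4.30177606e-03, -6.45938897e-06]), 'eef_pos': array([0.14192062, 0.55671214, 0.23046763]), 'eef_rot': array([-2.56918387e-04,  1.24582886e-01,  9.92208893e-01, -7.41795544e-04]), 'wrist_force': array([-0.56879918,  0.18767752, -0.09020968]), 'torque': array([ 0.01709086, -0.01130439,  0.05680221]), 'grasp_force': 0.0, 'opening': 0.9934087776881035}
```

View pics/top0.png

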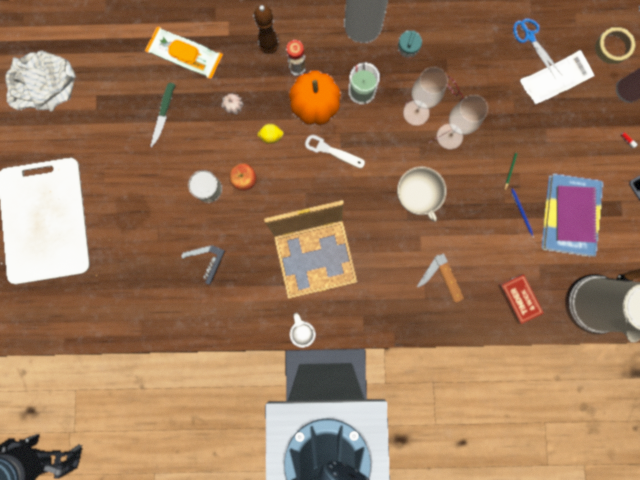

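View pics/side0.png

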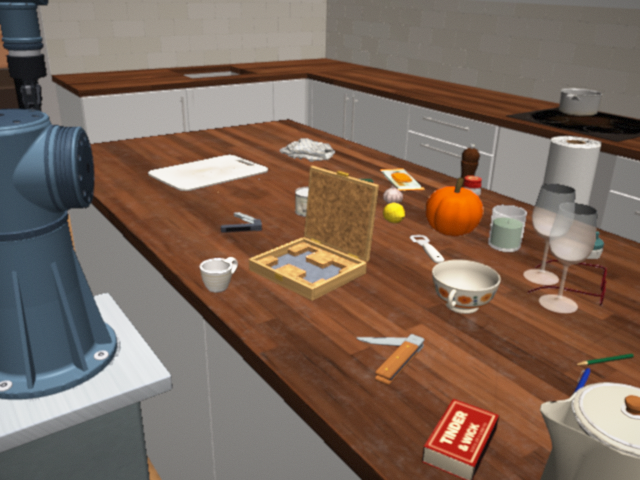

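The top view shows the corkscrew near (208,262), the case near (316,258), the knife near (447,278), the cup at (422,190) and the tin at about (204,186). In the side view the lid stands open behind the bays.

```bash
python3 - <<'E'
from h import *
p=cams.camera_params('top')
for n,u,v,z in [('cork',208,262,.01),('knife',447,278,.01),('cup',422,190,.03),('tin',204,186,.05),('case c',316,258,.005),('cFL',288,297,.027),('cFR',355,284,.027),('mug',302,330,.03)]: print(n,ray(p,u,v,z).round(3))
p,im=snap('wrist','w0.png'); V=np.array(p['view']); print(p['fovy'],p['cx'],p['cy'],(-V[:3,:3].T@V[:3,3]).round(3),V[:3,:3].round(2))
t=cv2.imread('pics/top0.png')
a=cv2.resize(t[235:305,170:370],(800,280),interpolation=cv2.INTER_CUBIC); b=cv2.resize(t[235:305,300:500],(800,280),interpolation=cv2.INTER_CUBIC)
cv2.imwrite('pics/m.png',np.vstack([a,b]))
E
```

```text
cork [0.524 0.308 0.01 ]
knife [ 0.467 -0.331  0.01 ]
cup [ 0.702 -0.27   0.03 ]
tin [0.723 0.309 0.05 ]
case c [0.528 0.018 0.005]
cFL [0.426 0.093 0.027]
cFR [ 0.456 -0.084  0.027]
mug [0.34  0.058 0.03 ]
63.37952122863049 315.847830594801 240.3328234793883 [0.063 0.577 0.372] [[ 0.25  0.97 -0.  ]
 [-0.92  0.23 -0.32]
 [-0.31  0.08  0.95]]
```

View pics/m.png

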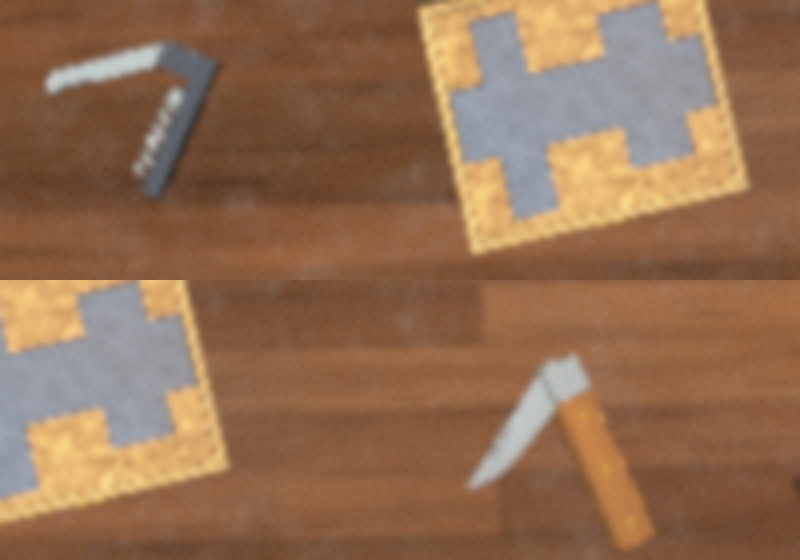

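The enlarged crop shows the corkscrew handle running from its pivot (215,65) to (155,190), with the lever open to (50,80). The knife bolster is at (570,365), the handle end at (640,545) and the blade tip at (470,487). Next I'll hover over the corkscrew and use the wrist camera.

The manual's scale: shifts go in shares of 0.8 m and turns go in shares of 2 rad. Converting my numbers, -0.4 m is -0.5, -0.153 m is -0.1913.

```bash
cat >> h.py <<'E'
from scipy.spatial.transform import Rotation as R
def T():
    o=ctrl.get_obs(); q=o['eef_rot']; return np.array(o['eef_pos']),R.from_quat([q[1],q[2],q[3],q[0]]),o
def delta(x,y,z,cl=None):
    """tool-axis shift to world x,y,z; and turn about tool z so tool y lies along world angle cl (mod pi)"""
    p,r,o=T(); d=r.inv().apply(np.array([x,y,z])-p); ty=r.apply([0,1,0]); rz=0
    if cl is not None:
        rz=-((cl-np.arctan2(ty[1],ty[0])+np.pi/2)%np.pi-np.pi/2)
    print('d',d.round(4),'rz',round(rz,3),'q6',round(o['q'][5],2),'pos',p.round(4),'op',round(o['opening'],2))
E
python3 jog.py '[-0.0725,-0.0275,0,0,0,0,1,-0.145,-0.055,0,0,0,0,1,-0.2175,-0.0825,0,0,0,0,1,-0.29,-0.11,0,0,0,0,1,-0.3625,-0.1375,0,0,0,0,1,-0.435,-0.165,0,0,0,0,1,-0.5,-0.1913,0,0,0,0,1,-0.5,-0.1913,0,0,0,0,1,-0.5,-0.1913,0,0,0,0,1]'
python3 - <<'E'
from h import *
snap('wrist','w1.png'); print(T()[0])
E
```

```text
time_s: 1.27
eef_pos: [0.4913, 0.31, 0.2307]
eef_rot: [-0.001, 0.125, 0.992, -0.0]
wrist_force: [0.0, -0.5, -0.8]
opening: 0.996
grasp_force: 0.0
[0.4908923  0.31058635 0.23089468]
```

View pics/w1.png

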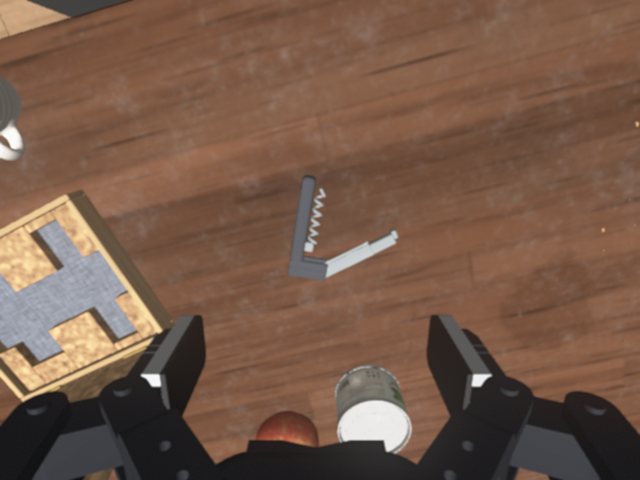

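The wrist view shows the corkscrew with its outer handle edge from (303,180) to (290,275). The lever runs from about (325,277) to its tip at (397,236).

```bash
python3 - <<'E'
from h import *
p=cams.camera_params('wrist')
a=ray(p,303.5,179,.018)[:2]; b=ray(p,289.5,275,.018)[:2]; t=ray(p,396,240,.013)[:2]; lb=ray(p,326,278,.013)[:2]
x=(b-a)/np.linalg.norm(b-a); y=np.array([-x[1],x[0]]); print('len',np.linalg.norm(b-a),'yaw',np.arctan2(x[1],x[0]))
c=(a+b)/2+.019*y; piv=c+.042*x+.007*y; print('origin',c,'piv',piv,'tip rel',[(t-c)@x,(t-c)@y]); d=t-piv
th=np.arctan2(d@y,-(d@x)); print('theta tip dir',th, 'dist',np.linalg.norm(d),'lb rel',(lb-c)@x,(lb-c)@y)
dl=t-lb; print('lever back angle',np.arctan2(dl@y,-(dl@x)))
E
```

```text
len 0.09640586492091922 yaw -0.4033351499725811
origin [0.5181041  0.30387083] piv [0.55948132 0.29382463] tip rel [np.float64(-0.002308492368945559), np.float64(0.07864254757173797)]
theta tip dir 1.0169092953823184 dist 0.08423714809143082 lb rel 0.04799779844925004 0.01774583413678451
lever back angle 0.8803468424861808
```

```bash
python3 - <<'E'
from h import *
delta(.5377,.3067,.06,.727)
E
```

```text
d [-0.0465  0.0078  0.1708] rz 0.595 q6 -0.96 pos [0.4909 0.3106 0.2309] op 0.99
```

Scaled: 0.171 m is 0.2138, 0.13 m is 0.1625, 0.595 rad is 0.2975.

```bash
python3 jog.py '[-0.015,0.0025,0.0563,0,0,0.075,1,-0.03,0.005,0.1125,0,0,0.15,1,-0.045,0.0075,0.1625,0,0,0.225,1,-0.0581,0.0098,0.2138,0,0,0.2975,1,-0.0581,0.0098,0.2138,0,0,0.2975,1,-0.0581,0.0098,0.2138,0,0,0.2975,1]'
python3 - <<'E'
from h import *
delta(.5377,.3067,-.009,.727)
snap('wrist','w2.png')
E
```

```text
time_s: 2.08
eef_pos: [0.5386, 0.3073, 0.0617]
eef_rot: [0.0, 0.408, 0.913, 0.0]
wrist_force: [0.0, -0.2, 0.2]
opening: 0.998
grasp_force: 0.0
d [ 0.0002 -0.0012  0.0707] rz 0.003 q6 -0.4 pos [0.5386 0.3073 0.0617] op 1.0
```

View pics/w2.png

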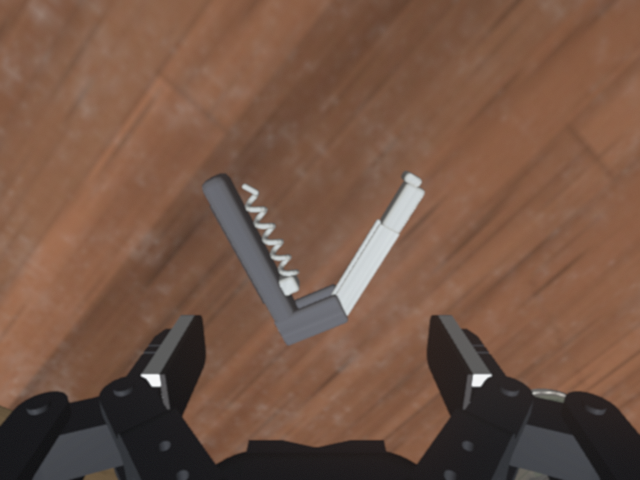

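The lever and handle form a symmetric V between the fingers, running from handle end (215,185) to lever tip (412,178). I'll descend and squeeze, rising as the pads swing forward.

Scaled: 0.067 m is 0.0838, 0.06 m is 0.075.

```bash
python3 jog.py '[0,-0.0013,0.0375,0,0,0,1,0,-0.0013,0.075,0,0,0,1,0,-0.0013,0.0838,0,0,0,1,0,-0.0013,0.0838,0,0,0,1,0,-0.0013,0.08,0,0,0,0.9,0,-0.0013,0.0763,0,0,0,0.8,0,-0.0013,0.0738,0,0,0,0.7,0,-0.0013,0.0713,0,0,0,0.6,0,-0.0013,0.07,0,0,0,0.5]' | tr '\n' ' '
python3 jog.py '[0,0,-0.0013,0,0,0,0.4,0,0,-0.0013,0,0,0,0.3,0,0,-0.0013,0,0,0,0.3,0,0,-0.0013,0,0,0,0.3]'
python3 - <<'E'
from h import *
T();snap('wrist','w3.png')
E
```

```text
time_s: 3.25 eef_pos: [0.5381, 0.3055, 0.0047] eef_rot: [0.0, 0.41, 0.912, 0.0] wrist_force: [-0.2, 0.1, -1.3] opening: 0.499 grasp_force: 2.6 time_s: 3.75
eef_pos: [0.5385, 0.3056, 0.0056]
eef_rot: [0.0, 0.41, 0.912, 0.0]
wrist_force: [0.4, -0.2, 2.7]
opening: 0.435
grasp_force: 55.8
```

View pics/w3.png

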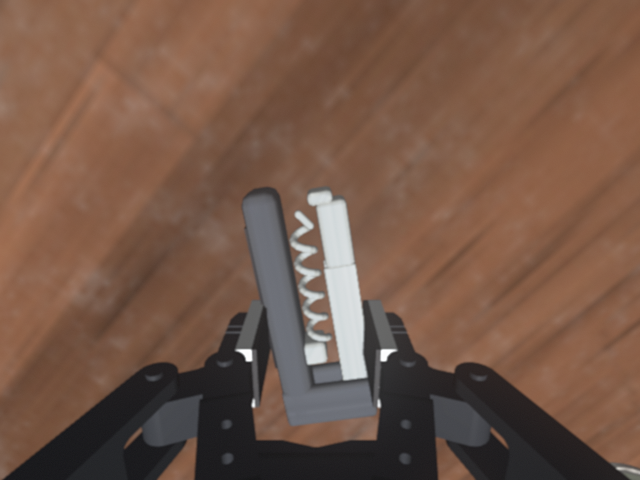

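The corkscrew is nearly folded between the pads, but it is held near the pivot end and tilted a few degrees. I'll measure it and regrip nearer the middle.

```bash
python3 - <<'E'
from h import *
p=cams.camera_params('wrist'); P,r,o=T()
f=lambda u,v,z:r.inv().apply(ray(p,u,v,z)-P)[:2]
hl=[f(245,205,.018),f(288,418,.018)]; lv=[f(349,210,.014),f(370,370,.014)]; e=f(262,188,.018); e2=f(375,415,.018)
for n,(a,b) in (('handle',hl),('lever',lv)): d=a-b; print(n,a.round(4),b.round(4),'ang',np.arctan2(d[1],d[0]))
print('end',e,e2)
E
```

```text
handle [ 0.0511 -0.024 ] [-0.0391 -0.0114] ang -0.13897367304494773
lever [0.0483 0.0118] [-0.0186  0.0222] ang -0.15380134361050413
end [ 0.05690931 -0.01797016] [-0.03758418  0.02453491]
```

Scaled: 0.009 m is 0.0113, 0.001 m is 0.0013, -0.14 rad is -0.07.

```bash
python3 jog.py '[0,0,0,0,0,0,0.6,0,0,0,0,0,0,0.6,0.005,0,0,0,0,-0.035,0.6,0.0113,0.0013,0,0,0,-0.07,0.6,0.0113,0.0013,0,0,0,-0.07,0.6,0.0113,0.0013,0,0,0,-0.07,0.4,0.0113,0.0013,0,0,0,-0.07,0.2,0.0113,0.0013,0,0,0,-0.07,0.2,0.0113,0.0013,0,0,0,-0.07,0.2]'
python3 - <<'E'
from h import *
p,im=snap('wrist','w4.png')
E
```

```text
time_s: 4.92
eef_pos: [0.5327, 0.3125, 0.0056]
eef_rot: [-0.0, 0.346, 0.938, -0.0]
wrist_force: [-3.2, -1.7, 5.7]
opening: 0.409
grasp_force: 60.6
```

View pics/w4.png

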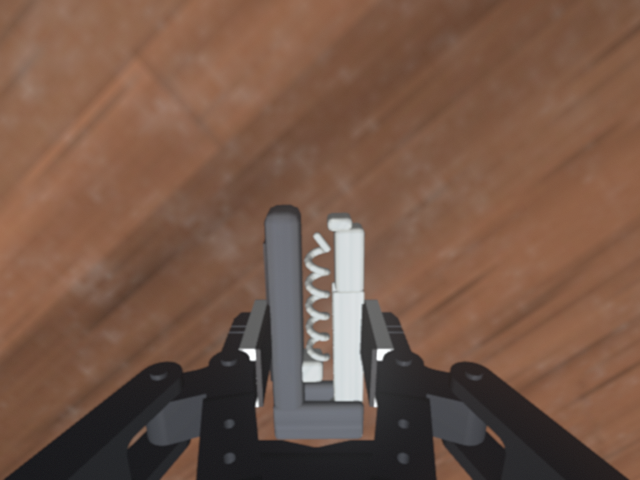

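The corkscrew is folded and aligned between the pads, with the handle end at row 207 and the pivot block at row 437. I'll compute the grasp offset, lift, and hover by the case.

Scaled: -0.13 m is -0.1625, -0.1 m is -0.125.

```bash
python3 - <<'E'
from h import *
p=cams.camera_params('wrist'); P,r,o=T()
f=lambda u,v,z:r.inv().apply(ray(p,u,v,z)-P)[:2]
print('ends',f(284,207,.018),f(320,438,.0),f(320,405,.018), 'edges',f(268,260,.018),f(272,400,.018),f(364,280,.014))
E
python3 jog.py '[0,0,-0.0625,0,0,0,0.2,0,0,-0.125,0,0,0,0.2,0,0,-0.1625,0,0,0,0.2,0,0,-0.1625,0,0,0,0.2]'
python3 - <<'E'
from h import *
delta(.49,-.02,.15,1.739)
E
```

```text
ends [ 0.05033781 -0.01078844] [-0.06793984  0.00210328] [-0.03258323  0.00179625] edges [ 0.03094065 -0.01700044] [-0.03010695 -0.01773539] [0.02136673 0.01812354]
time_s: 5.48
eef_pos: [0.5349, 0.3134, 0.138]
eef_rot: [0.002, 0.346, 0.938, 0.002]
wrist_force: [-0.4, 0.1, -2.2]
opening: 0.404
grasp_force: 61.2
d [-0.1821 -0.2828 -0.0129] rz -0.874 q6 -0.53 pos [0.5349 0.3134 0.138 ] op 0.4
```

Scaled: -0.283 m is -0.3538, -0.24 m is -0.3, -0.874 rad is -0.437.

```bash
python3 jog.py '[-0.0325,-0.05,-0.0163,0,0,-0.06,0.2,-0.065,-0.1,-0.0163,0,0,-0.12,0.2,-0.0975,-0.15,-0.0163,0,0,-0.18,0.2,-0.13,-0.2,-0.0163,0,0,-0.24,0.2,-0.1625,-0.25,-0.0163,0,0,-0.3,0.2,-0.195,-0.3,-0.0163,0,0,-0.37,0.2,-0.2275,-0.3538,-0.0163,0,0,-0.437,0.2,-0.2275,-0.3538,-0.0163,0,0,-0.437,0.2,-0.2275,-0.3538,-0.0163,0,0,-0.437,0.2]'
python3 - <<'E'
from h import *
import json
p,im=snap('wrist','w5.png'); json.dump({k:np.array(v).tolist() for k,v in p.items()},open('w5.json','w'))
E
```

```text
time_s: 6.6
eef_pos: [0.4872, -0.0203, 0.1467]
eef_rot: [-0.001, -0.083, 0.997, 0.001]
wrist_force: [0.4, 0.2, -2.8]
opening: 0.406
grasp_force: 61.2
```

View pics/w5.png

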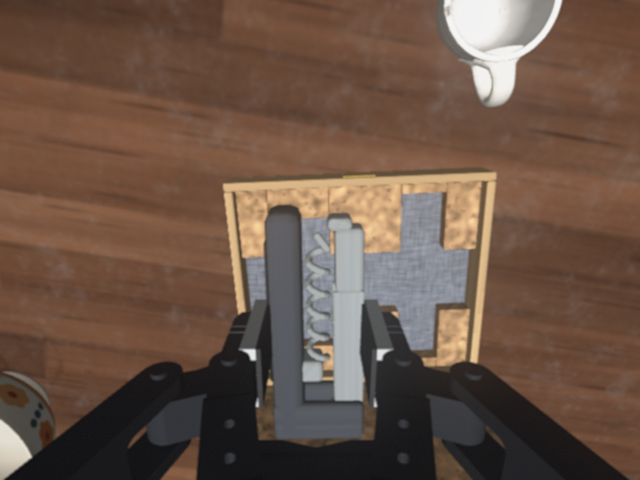

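The case's front wall top runs from (224,184) to (496,173), and the corkscrew is hanging aligned in the grip. I'll compute the case pose.

```bash
python3 - <<'E'
from h import *
import json
p=cams.camera_params('wrist')
a=ray(p,224,184,.027)[:2]; b=ray(p,496,173,.027)[:2]; print('L',np.linalg.norm(b-a))
y=(b-a)/np.linalg.norm(b-a); x=np.array([y[1],-y[0]]); c=(a+b)/2+.083*x; yaw=np.arctan2(x[1],x[0])
tr=[ray(p,401,194,.018)[:2],ray(p,443,194,.018)[:2]]
print('c',c,'yaw',yaw,'knifebay edges y',[((t-c)@y).round(4) for t in tr], 'trough', [((ray(p,u,v,.005)[:2]-c)@x).round(4) for u,v in((385,254),(455,250),(455,305))])
# top check
pt=cams.camera_params('top'); print([ray(pt,u,v,.027)[:2].round(4).tolist() for u,v in ((288,297.5),(356.5,282.5))],a,b)
k=c-.043*y; print('cork bay',k,'knife bay',c+.047*y); delta(k[0],k[1],.1,yaw+np.pi/2)
E
```

```text
L 0.1833950656867864
c [0.52601429 0.0203415 ] yaw 0.20866412335529758 knifebay edges y [np.float64(0.0302), np.float64(0.0599)] trough [np.float64(-0.0196), np.float64(-0.0207), np.float64(0.0271)]
[[0.4247, 0.0931], [0.46, -0.0879]] [ 0.46381012 -0.0865607 ] [0.42581924 0.09285626]
cork bay [ 0.53492187 -0.02172577] knife bay [0.51627809 0.066322  ]
d [-0.0465 -0.0099  0.047 ] rz -0.041 q6 -2.02 pos [ 0.4875 -0.0198  0.1471] op 0.41
```

```bash
python3 - <<'E'
from h import *
p=cams.camera_params('wrist'); im=cv2.GaussianBlur(cv2.imread('pics/w5.png'),(3,3),0).astype(float); g=im.sum(2)
def fit(pts):
    vx,vy,x0,y0=cv2.fitLine(np.array(pts,np.float32),cv2.DIST_HUBER,0,.01,.01).ravel(); return np.array([x0,y0]),np.array([vx,vy])
F=[(u,160+np.argmax(np.diff(g[160:195,u]))+.5) for u in list(range(235,335))+list(range(385,488))]
Rr=[(475+np.argmin(np.diff(g[v,475:510]))+.5-0,v) for v in range(185,300)]
L=[(215+np.argmax(np.diff(g[v,215:240]))+.5,v) for v in range(195,300)]
def isect(A,B):
    s=np.linalg.solve(np.c_[A[1],-B[1]],B[0]-A[0]); return A[0]+s[0]*A[1]
f,r,l=fit(F),fit(Rr),fit(L); a=isect(f,l); b=isect(f,r); print('px',a,b)
A=ray(p,*a,.027)[:2];B=ray(p,*b,.027)[:2]; d=B-A; print('L',np.linalg.norm(d),'yaw front',np.arctan2(-d[0],d[1]))
for n,q in(('r',r),('l',l)):
    e=[ray(p,*(q[0]+s*q[1]),.027)[:2] for s in(-50,50)]; e=e[1]-e[0]; e*=np.sign(e[0]); print(n,np.arctan2(e[1],e[0]))
print(A,B)
E
```

```text
px [222.1602  183.07414] [494.58392 171.6357 ]
L 0.1835202795468115 yaw front 0.2101766329707975
r 0.2276323630131743
l 0.2109982796183647
[ 0.46338968 -0.08784719] [0.42510136 0.09163456]
```

```bash
python3 - <<'E'
from h import *
delta(.5343,-.0226,.045,.206+np.pi/2)
E
```

```text
d [-0.0459 -0.0107  0.102 ] rz -0.038 q6 -2.02 pos [ 0.4875 -0.0198  0.1471] op 0.41
```

Scaled: 0.102 m is 0.1275, 0.07 m is 0.0875, -0.038 rad is -0.019.

```bash
python3 jog.py '[-0.0288,-0.0063,0.0375,0,0,-0.01,0.2,-0.0575,-0.0134,0.0875,0,0,-0.019,0.2,-0.0575,-0.0134,0.1275,0,0,-0.019,0.2,-0.0575,-0.0134,0.1275,0,0,-0.019,0.2,-0.0575,-0.0134,0.1275,0,0,-0.019,0.2]'
python3 - <<'E'
from h import *
p,im=snap('wrist','w6.png'); delta(.5343,-.0226,.0105,.206+np.pi/2)
E
```

```text
time_s: 7.28
eef_pos: [0.5358, -0.0226, 0.047]
eef_rot: [0.0, -0.104, 0.995, -0.0]
wrist_force: [0.2, -0.2, -0.3]
opening: 0.409
grasp_force: 61.2
d [0.002  0.0009 0.0372] rz 0.002 q6 -2.04 pos [ 0.5364 -0.023   0.0477] op 0.41
```

View pics/w6.png

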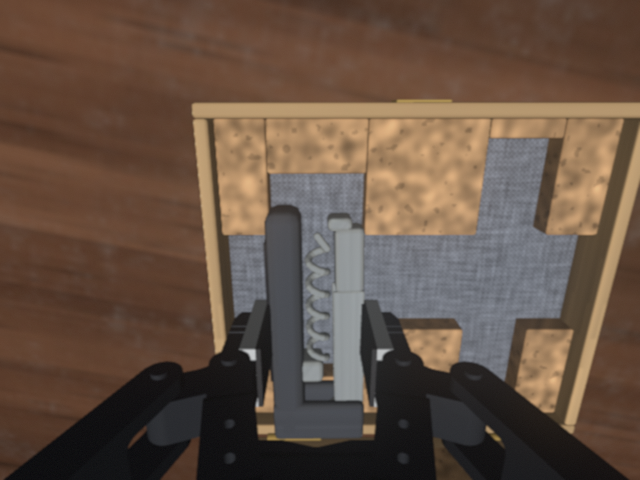

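In this view the corkscrew bay's top edges are at columns 269 and 365, with its front edge at row 172. The case looks square to the tool. I'll check the bay centre from these.

```bash
python3 - <<'E'
from h import *
p=cams.camera_params('wrist'); P,r,o=T(); f=lambda u,v,z:r.inv().apply(ray(p,u,v,z)-P)[:2].round(4)
print('bay L/R',f(269,200,.018),f(365,200,.018),'front',f(317,173,.018),'trough far/near top', f(420,235,.018),f(430,318,.018))
print('wall corners',f(194,104,.027),'wall front y',f(300,104,.027),f(600,103,.027))
zb=P[2]-.0056
print('tool: L/R',f(268,260,zb+.018),f(364,280,zb+.014),'end',f(284,207,zb+.018))
print('bolster knife bay L/R',f(490,190,.018),f(565,150,.018), 'front', f(528,138,.018))
E
```

```text
bay L/R [ 0.0433 -0.0208] [0.0434 0.0223] front [0.0554 0.0007] trough far/near top [0.0269 0.0484] [-0.0165  0.0571]
wall corners [ 0.0839 -0.0478] wall front y [ 0.0839 -0.006 ] [0.0843 0.112 ]
tool: L/R [ 0.0309 -0.0168] [0.0213 0.0182] end [ 0.0503 -0.0106]
bolster knife bay L/R [0.0479 0.0778] [0.0654 0.1076] front [0.0704 0.0908]
```

Scaled: 0.016 m is 0.02, 0.008 m is 0.01.

```bash
python3 jog.py '[0,0,0.01,0,0,0,0.2,0,0,0.02,0,0,0,0.2,0,0,0.02,0,0,0,0.2,0,0,0.02,0,0,0,0.2]'
```

```text
time_s: 7.82
eef_pos: [0.5353, -0.0235, 0.0303]
eef_rot: [-0.0, -0.103, 0.995, 0.0]
wrist_force: [0.2, -0.3, -1.0]
opening: 0.406
grasp_force: 61.2
```

Scaled: 0.019 m is 0.0238, 0.018 m is 0.0225.

```bash
python3 jog.py '[0.0006,0,0.0075,0,0,0,0.2,0.0006,0,0.015,0,0,0,0.2,0.0006,0,0.0225,0,0,0,0.2,0.0006,0,0.0238,0,0,0,0.2,0.0006,0,0.0238,0,0,0,0.2]'
python3 jog.py '[0,0,0,0,0,0,0.45,0,0,0,0,0,0,0.5,0,0,0,0,0,0,0.5]'
python3 jog.py '[0,0,-0.0375,0,0,0,0.5,0,0,-0.1,0,0,0,0.5,0.0375,0.0075,-0.1625,0,0,0,0.5,0.1,0.0075,-0.1875,0,0,0,0.5,0.1,0.0075,-0.1875,0,0,0,0.5,0.1,0.0075,-0.1875,0,0,0,0.5]'
python3 - <<'E'
from h import *
import json
p,im=snap('wrist','w7.png'); json.dump({k:np.array(v).tolist() for k,v in p.items()},open('w7.json','w'))
m=((im.max(2)<90)&(im.max(2).astype(int)-im.min(2)<25)).astype('uint8')*255; m[330:]=0
n,lab,st,ce=cv2.connectedComponentsWithStats(m)
for i in range(1,n):
    if st[i,4]>400: print(st[i],ce[i].round(1))
E
```

```text
time_s: 8.45
eef_pos: [0.5348, -0.0235, 0.0112]
eef_rot: [-0.0, -0.103, 0.995, 0.0]
wrist_force: [-0.9, -0.0, -2.4]
opening: 0.404
grasp_force: 61.2
time_s: 8.82
eef_pos: [0.5352, -0.0237, 0.0116]
eef_rot: [0.0, -0.103, 0.995, -0.0]
wrist_force: [0.8, -0.7, 0.0]
opening: 0.494
grasp_force: 0.0
time_s: 9.57
eef_pos: [0.4559, -0.0343, 0.1616]
eef_rot: [0.001, -0.103, 0.995, -0.0]
wrist_force: [-0.8, -0.1, -0.1]
opening: 0.499
grasp_force: 0.0
[220 299  44  31 904] [245.9 317.7]
[369 301  44  29 845] [386.  318.4]
```

```bash
python3 - <<'E'
from h import *
delta(.46,-.325,.2,1.45)
E
```

```text
d [ 0.0557 -0.2854 -0.0388] rz 0.328 q6 -2.11 pos [ 0.4559 -0.0342  0.1612] op 0.5
```

The manual's scale: shifts go in shares of 0.8 m and turns go in shares of 2 rad. Converting my numbers, -0.285 m is -0.3563, -0.24 m is -0.3, 0.328 rad is 0.164.

```bash
python3 jog.py '[0.0113,-0.06,-0.0125,0,0,0.03,1,0.0225,-0.12,-0.025,0,0,0.06,1,0.0338,-0.18,-0.0375,0,0,0.09,1,0.045,-0.2375,-0.0475,0,0,0.12,1,0.0575,-0.3,-0.0475,0,0,0.15,1,0.07,-0.3563,-0.0475,0,0,0.164,1,0.07,-0.3563,-0.0475,0,0,0.164,1,0.07,-0.3563,-0.0475,0,0,0.164,1]'
python3 - <<'E'
from h import *
p,im=snap('wrist','w8.png'); P,r,o=T()
h=cv2.cvtColor(im,cv2.COLOR_BGR2HSV); 
w=cv2.inRange(h,(5,120,120),(20,255,255)); b=cv2.inRange(h,(0,0,110),(180,60,255))
for nm,m in(('wood',w),('steel',b)):
    m[330:]=0; m=cv2.morphologyEx(m,cv2.MORPH_OPEN,np.ones((3,3)))
    n,lab,st,ce=cv2.connectedComponentsWithStats(m)
    for i in range(1,n):
        if st[i,4]>300:
            c=max(cv2.findContours((lab==i).astype('uint8'),0,1)[0],key=cv2.contourArea)
            print(nm,st[i],ce[i].round(),cv2.boxPoints(cv2.minAreaRect(c)).round().tolist(), cv2.approxPolyDP(c,3,True)[:,0].tolist() if st[i,4]<20000 else '')
E
```

```text
time_s: 10.62
eef_pos: [0.4592, -0.3239, 0.1978]
eef_rot: [-0.001, 0.06, 0.998, 0.001]
wrist_force: [0.2, -0.3, 0.3]
opening: 0.999
grasp_force: 0.0
wood [475   0  33  16 369] [489.   7.] [[475.0, 0.0], [507.0, 0.0], [507.0, 15.0], [475.0, 15.0]] [[475, 11], [483, 15], [507, 8], [507, 3], [499, 7], [497, 0], [477, 0]]
wood [ 370  143  174   93 7019] [465. 180.] [[370.0, 145.0], [542.0, 142.0], [544.0, 234.0], [371.0, 237.0]] [[543, 186], [526, 186], [530, 178], [524, 178], [522, 167], [519, 172], [514, 168], [502, 169], [505, 158], [527, 161], [526, 155], [536, 148], [529, 149], [525, 144], [481, 145], [477, 152], [481, 157], [475, 161], [475, 153], [465, 145], [452, 148], [451, 154], [426, 152], [431, 144], [380, 149], [370, 154], [371, 161], [379, 161], [378, 171], [374, 172], [379, 175], [376, 180], [382, 181], [382, 172], [390, 174], [391, 184], [400, 165], [395, 169], [389, 166], [400, 163], [412, 152], [416, 155], [414, 161], [404, 164], [405, 170], [423, 166], [433, 178], [431, 183], [440, 171], [445, 172], [442, 181], [465, 181], [466, 187], [515, 182], [514, 190], [502, 198]
[... 834 characters left out ...]
 262], [485, 265], [492, 258], [497, 262], [500, 257], [508, 265], [507, 261], [516, 255]]
wood [441 273  35  27 364] [458. 285.] [[437.0, 280.0], [449.0, 264.0], [478.0, 285.0], [466.0, 301.0]] [[441, 275], [452, 291], [460, 284], [472, 287], [463, 299], [468, 299], [475, 289], [474, 284], [468, 283], [469, 278], [461, 278], [452, 285], [448, 273]]
steel [ 314  185   87  104 2564] [356. 241.] [[309.0, 274.0], [391.0, 178.0], [417.0, 199.0], [334.0, 296.0]] [[400, 185], [376, 197], [338, 245], [338, 255], [314, 268], [325, 288], [350, 277]]
steel [617 238  17  45 595] [625. 260.] [[616.0, 239.0], [629.0, 238.0], [634.0, 281.0], [620.0, 282.0]] [[629, 238], [617, 241], [621, 282], [633, 281]]
```

```bash
python3 - <<'E'
from h import *
p=cams.camera_params('wrist'); P,r,o=T(); f=lambda u,v,z:r.inv().apply(ray(p,u,v,z)-P)[:2]
# tool frame coords; tool z down -> mirrored handedness seen from above
A=f(280,147,.018);B=f(251,163,.018); C=f(325,289,.018); e=f(315,266,.018)
D=f(254.5,167,.018)
x=(C-D)/np.linalg.norm(C-D); y=np.array([x[1],-x[0]]); 
if y[1]<0:y=-y
end=(A+B)/2; print('x',x,'ang',np.arctan2(-x[1],-x[0]),'len',(C-end)@x,'width end',np.linalg.norm(A-B))
o_=C-.065*x+.013*y; piv=o_+.055*x; print('origin',o_,'from end',end+.065*x,'piv',piv)
t=f(400,185,.009); d=t-piv; print('tip',t,np.linalg.norm(d),'tipang',np.arctan2(d@y,-(d@x)))
b=f(350,277,.018);print('other corner',b,'w',(b-C)@y)
s=[f(399,188,.0105),f(366,247,.0105)]
E
```

```text
x [-0.88237466  0.47054752] ang -0.48991118154782665 len 0.128951969147222 width end 0.027282261088385946
origin [-0.00907898 -0.01052939] from end [-0.01010591 -0.01022782] piv [-0.05760959  0.01535073]
tip [0.02109326 0.07235205] 0.0971765896419939 tipang 1.1167341702747318
other corner [-0.06067634  0.03102422] w 0.025386840058857985
```

Scaled: 0.165 m is 0.2063, -0.025 m is -0.0313.

```bash
python3 jog.py '[-0.015,0.0088,0.0625,0,0,0,1,-0.0313,0.0193,0.125,0,0,0,1,-0.0313,0.0193,0.175,0,0,0,1,-0.0313,0.0193,0.2063,0,0,0,1,-0.0313,0.0193,0.2063,0,0,0,1]'|head -2
python3 - <<'E'
from h import *
p,im=snap('wrist','w9.png'); P,r,o=T(); h=cv2.cvtColor(im,cv2.COLOR_BGR2HSV); f=lambda u,v,z:r.inv().apply(ray(p,u,v,z)-P)[:2].round(4)
for nm,m in(('wood',cv2.inRange(h,(5,120,120),(20,255,255))),('steel',cv2.inRange(h,(0,0,110),(180,60,255)))):
    m[400:]=0; m=cv2.morphologyEx(m,cv2.MORPH_OPEN,np.ones((5,5)))
    n,lab,st,ce=cv2.connectedComponentsWithStats(m)
    for i in range(1,n):
        if st[i,4]>2500 and 150<ce[i][0]<480:
            c=max(cv2.findContours((lab==i).astype('uint8'),0,1)[0],key=cv2.contourArea); a=cv2.approxPolyDP(c,4,True)[:,0]
            if len(a)<14: print(nm,P.round(4),[(q.tolist(),f(*q,.018 if nm=='wood' else .0105).tolist()) for q in a])
E
```

```text
time_s: 11.3
eef_pos: [0.4847, -0.3094, 0.032]
steel [ 0.4858 -0.3107  0.0339] [([443, 199], [0.0468, 0.0559]), ([428, 202], [0.0455, 0.0496]), ([390, 227], [0.0343, 0.0339]), ([319, 318], [-0.0106, 0.0029]), ([330, 344], [-0.0248, 0.0083]), ([319, 334], [-0.0193, 0.003]), ([277, 354], [-0.0305, -0.0176]), ([300, 391], [-0.0524, -0.0066]), ([344, 372], [-0.041, 0.0155]), ([333, 349], [-0.0277, 0.0098]), ([346, 356], [-0.0317, 0.0163])]
```

Scaled: 0.0405 m is 0.0506, 0.033 m is 0.0413.

```bash
python3 jog.py '[0,0,0.025,0,0,0,1,0,0,0.0463,0,0,0,1,0,0,0.0506,0,0,0,1,0,0,0.0506,0,0,0,1,0,0,0.0475,0,0,0,0.9,0,0,0.0438,0,0,0,0.8,0,0,0.0413,0,0,0,0.7,0,0,0.0388,0,0,0,0.6,0,0,0.0375,0,0,0,0.5]' | tr '\n' ' '
python3 jog.py '[0,0,-0.0013,0,0,0,0.4,0,0,-0.0013,0,0,0,0.3,0,0,-0.0013,0,0,0,0.2,0,0,-0.0013,0,0,0,0.2,0,0,-0.0013,0,0,0,0.2]'
python3 - <<'E'
from h import *
p,im=snap('wrist','w10.png'); P,r,o=T(); h=cv2.cvtColor(im,cv2.COLOR_BGR2HSV); f=lambda u,v,z:r.inv().apply(ray(p,u,v,z)-P)[:2].round(4)
for nm,m in(('wood',cv2.inRange(h,(5,120,120),(20,255,255))),('steel',cv2.inRange(h,(0,0,110),(180,60,255)))):
    m[440:]=0; m[:,:180]=0; m[:,460:]=0; m=cv2.morphologyEx(m,cv2.MORPH_OPEN,np.ones((5,5)))
    n,lab,st,ce=cv2.connectedComponentsWithStats(m)
    for i in range(1,n):
        if st[i,4]>300 and 150<ce[i][0]<480:
            c=max(cv2.findContours((lab==i).astype('uint8'),0,1)[0],key=cv2.contourArea); a=cv2.approxPolyDP(c,4,True)[:,0]
            if len(a)<14: print(nm,st[i],[(q.tolist(),f(*q,.018 if nm=='wood' else .0105).tolist()) for q in a])
E
```

```text
time_s: 12.48 eef_pos: [0.486, -0.3125, 0.0046] eef_rot: [0.0, 0.06, 0.998, -0.0] wrist_force: [0.5, 0.4, -1.9] opening: 0.499 grasp_force: 1.7 time_s: 13.1
eef_pos: [0.4863, -0.3129, 0.0061]
eef_rot: [0.0, 0.06, 0.998, -0.001]
wrist_force: [-0.7, -0.3, 6.6]
opening: 0.291
grasp_force: 55.3
wood [  257   129    95   267 18436] [([326, 129], [0.0759, 0.0034]), ([269, 134], [0.0743, -0.0149]), ([257, 142], [0.0718, -0.0189]), ([295, 395], [-0.0281, -0.0083]), ([351, 390], [-0.0256, 0.0144]), ([338, 187], [0.0571, 0.0076]), ([347, 186], [0.0574, 0.0107]), ([346, 162], [0.0654, 0.0101]), ([338, 162], [0.0654, 0.0075]), ([336, 173], [0.0618, 0.0069]), ([333, 137], [0.0734, 0.0057])]
wood [357 243  28  24 407] [([357, 243], [0.0371, 0.0147]), ([361, 259], [0.0311, 0.0163]), ([384, 266], [0.0284, 0.0247]), ([379, 248], [0.0353, 0.0226])]
wood [ 412  266   48   54 1368] [([413, 266], [0.0284, 0.0352]), ([413, 274], [0.0253, 0.0354]), ([428, 281], [0.0225, 0.0411]), ([417, 286], [0.0205, 0.0373]), ([423, 291], [0.0185, 0.0396]), ([416, 305], [0.0127, 0.0375]), ([428, 317], [0.0077, 0.0425]), ([459, 318], [0.0073, 0.0542]), ([459, 298], [0.0156, 0.0532]), ([449, 305], [0.0127, 0.0498]), ([440, 302], [0.014, 0.0464]), ([435, 267], [0.028, 0.0431])]
steel [ 293  394   65   46 2710] [([352, 394], [-0.0339, 0.0157]), ([293, 398], [-0.036, -0.0096]), ([298, 439], [-0.0585, -0.0078]), ([356, 439], [-0.0585, 0.0183])]
```

Scaled: 0.011 m is 0.0138, 0.005 m is 0.0063, -0.106 rad is -0.053.

```bash
python3 jog.py '[0,0,0,0,0,0,0.45,0,0,0,0,0,0,0.45,0.0063,0,0,0,0,-0.025,0.45,0.0138,0,0,0,0,-0.053,0.45,0.0138,0,0,0,0,-0.053,0.45,0.0138,0,0,0,0,-0.053,0.2,0.0138,0,0,0,0,-0.053,0.1,0.0138,0,0,0,0,-0.053,0.1,0.0138,0,0,0,0,-0.053,0.1]'
python3 - <<'E'
from h import *
p,im=snap('wrist','w11.png'); P,r,o=T(); h=cv2.cvtColor(im,cv2.COLOR_BGR2HSV); f=lambda u,v,z:r.inv().apply(ray(p,u,v,z)-P)[:2].round(4)
for nm,m in(('wood',cv2.inRange(h,(5,120,120),(20,255,255))),('steel',cv2.inRange(h,(0,0,110),(180,60,255)))):
    m[440:]=0; m[:,180]=0; m[:,:180]=0; m[:,460:]=0; m=cv2.morphologyEx(m,cv2.MORPH_OPEN,np.ones((5,5)))
    n,lab,st,ce=cv2.connectedComponentsWithStats(m)
    for i in range(1,n):
        if st[i,4]>1500 and 250<ce[i][0]<380:
            c=max(cv2.findContours((lab==i).astype('uint8'),0,1)[0],key=cv2.contourArea); a=cv2.approxPolyDP(c,4,True)[:,0]
            print(nm,st[i],[(q.tolist(),f(*q,.018 if nm=='wood' else .0105).tolist()) for q in a])
cv2.imwrite('pics/c11.png',im)
E
```

```text
time_s: 14.28
eef_pos: [0.4753, -0.3113, 0.0056]
eef_rot: [0.0, 0.008, 1.0, -0.0]
wrist_force: [0.7, 0.4, 3.5]
opening: 0.29
grasp_force: 57.1
wood [  279   162   127   258 18879] [([300, 162], [0.0654, -0.005]), ([292, 172], [0.0622, -0.0077]), ([279, 411], [-0.0357, -0.0149]), ([287, 417], [-0.0387, -0.0117]), ([335, 419], [-0.0397, 0.0081]), ([361, 233], [0.041, 0.0159]), ([375, 236], [0.0399, 0.0209]), ([376, 229], [0.0425, 0.0211]), ([385, 245], [0.0366, 0.0245]), ([393, 244], [0.0369, 0.0273]), ([402, 224], [0.0443, 0.03]), ([404, 183], [0.0585, 0.0296]), ([394, 185], [0.0578, 0.0263]), ([389, 204], [0.0513, 0.0251]), ([371, 208], [0.0499, 0.019]), ([372, 187], [0.0572, 0.019]), ([358, 166], [0.0641, 0.0141])]
```

```bash
python3 - <<'E'
import cv2,numpy as np
a=cv2.imread('pics/w10.png')[110:470,200:440];b=cv2.imread('pics/w11.png')[110:470,200:440]
cv2.imwrite('pics/m2.png',cv2.resize(np.hstack([a,b]),(800,600),interpolation=cv2.INTER_CUBIC))
E
```

```text
(no output)
```

View pics/m2.png

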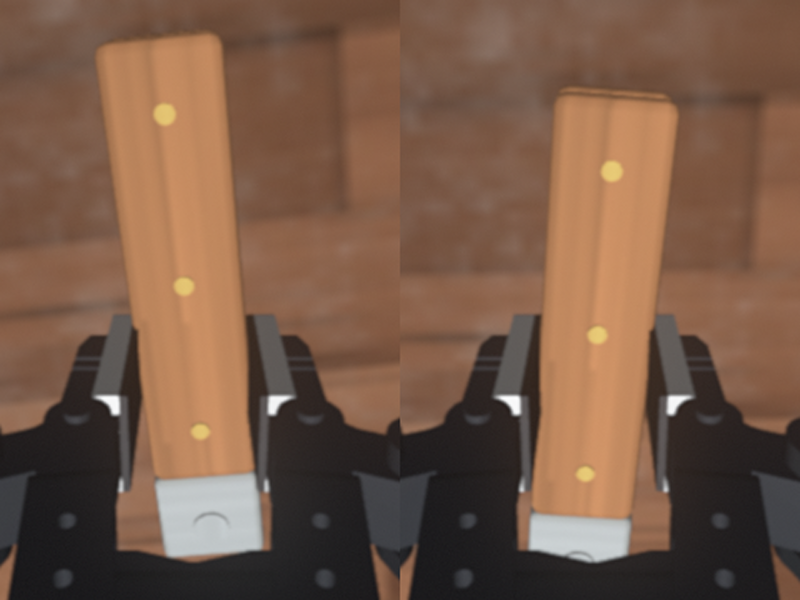

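The knife is folded with no blade showing, but the handle is tilted. It leaned about −0.1 rad in the first grip (left) and now about +0.075 rad (right), jammed across opposite pad corners. I'll open, measure, realign and regrip.

```bash
cat > k.py <<'E'
from h import *
def knife(fn,zb=0.):
    p,im=snap('wrist',fn); P,r,o=T(); h=cv2.cvtColor(im,cv2.COLOR_BGR2HSV); f=lambda u,v,z:r.inv().apply(ray(p,u,v,z)-P)[:2]
    m=cv2.inRange(h,(5,120,165),(20,255,255)); m[430:]=0; m[:,:230]=0; m[:,410:]=0
    m=cv2.morphologyEx(m,cv2.MORPH_OPEN,np.ones((9,9))); n,lab,st,ce=cv2.connectedComponentsWithStats(m)
    i=1+np.argmax(st[1:,4]); M=lab==i; y0=st[i,1]; y1=min(y0+st[i,3],430)
    V=np.arange(y0+20,y1-25,3); L=[f(np.where(M[v])[0][0],v,zb+.018) for v in V]; Rr=[f(np.where(M[v])[0][-1]+1,v,zb+.018) for v in V]
    for nm,q in(('L',L),('R',Rr)):
        vx,vy,x0,y0_=cv2.fitLine(np.array(q,np.float32),cv2.DIST_HUBER,0,.001,.001).ravel(); print(nm,'ang',round(float(np.arctan(vy/vx)),3),'y at x=0',round(float(y0_-x0*vy/vx),4))
    print('end x',f(np.mean(np.where(M[y0+2])[0]),y0,zb+.018).round(4),st[i])
    return f
E
python3 -c "
from h import *
from k import *
knife('w12.png')"
python3 jog.py '[0,0,0,0,0,0,0.35,0,0,0,0,0,0,0.4,0,0,0,0,0,0,0.45,0,0,0,0,0,0,0.45]'
python3 -c "
from k import *
knife('w13.png')"
```

```text
L ang 0.072 y at x=0 -0.0116
R ang 0.078 y at x=0 0.0123
end x [0.0631 0.002 ] [  280   169    85   251 15946]
time_s: 14.88
eef_pos: [0.4748, -0.3109, 0.0052]
eef_rot: [-0.0, 0.007, 1.0, 0.0]
wrist_force: [0.8, 0.1, -0.7]
opening: 0.449
grasp_force: 0.0
L ang 0.065 y at x=0 -0.0122
R ang 0.059 y at x=0 0.0121
end x [0.0632 0.0029] [  280   169    82   251 16217]
```

Scaled: 0.065 rad is 0.0325.

```bash
python3 jog.py '[0,0,0,0,0,0.0325,0.45,0,0,0,0,0,0.0325,0.45,0,0,0,0,0,0.0325,0.4,0,0,0,0,0,0.0325,0.35,0,0,0,0,0,0.0325,0.3,0,0,0,0,0,0.0325,0.2,0,0,0,0,0,0.0325,0.1,0,0,0,0,0,0.0325,0.1]'
python3 -c "
from k import *
knife('w14.png')"
```

```text
time_s: 15.92
eef_pos: [0.475, -0.3111, 0.0056]
eef_rot: [0.0, 0.04, 0.999, -0.0]
wrist_force: [-0.7, 1.4, 5.3]
opening: 0.288
grasp_force: 59.7
L ang -0.001 y at x=0 -0.0116
R ang -0.001 y at x=0 0.0123
end x [0.0631 0.0002] [  281   169    71   250 16017]
```

Scaled: -0.13 m is -0.1625, -0.1 m is -0.125.

```bash
python3 jog.py '[0,0,-0.0625,0,0,0,0.1,0,0,-0.125,0,0,0,0.1,0,0,-0.1625,0,0,0,0.1,0,0,-0.1625,0,0,0,0.1]'
python3 - <<'E'
from h import *
delta(.48,.055,.15,.206+np.pi/2)
E
```

```text
time_s: 16.48
eef_pos: [0.4762, -0.3121, 0.1376]
eef_rot: [0.002, 0.04, 0.999, -0.002]
wrist_force: [-0.6, 0.6, -2.4]
opening: 0.283
grasp_force: 59.6
d [ 0.0254  0.3662 -0.0137] rz -0.286 q6 -2.28 pos [ 0.4762 -0.3121  0.1376] op 0.28
```

Scaled: 0.366 m is 0.4575, 0.31 m is 0.3875, -0.286 rad is -0.143.

```bash
python3 jog.py '[0.0038,0.0625,-0.0163,0,0,-0.025,0.1,0.0088,0.125,-0.0163,0,0,-0.05,0.1,0.0125,0.1875,-0.0163,0,0,-0.075,0.1,0.0175,0.25,-0.0163,0,0,-0.1,0.1,0.0213,0.3125,-0.0163,0,0,-0.12,0.1,0.0263,0.3875,-0.0163,0,0,-0.143,0.1,0.0313,0.4575,-0.0163,0,0,-0.143,0.1,0.0313,0.4575,-0.0163,0,0,-0.143,0.1,0.0313,0.4575,-0.0163,0,0,-0.143,0.1]'
python3 - <<'E'
from h import *
from k import knife
f=knife('w15.png',T()[0][2]-.0056)
delta(.5159,.0655,.045,.206+np.pi/2)
E
```

```text
time_s: 17.6
eef_pos: [0.4782, 0.0558, 0.1468]
eef_rot: [-0.001, -0.103, 0.995, 0.0]
wrist_force: [0.8, -0.2, -1.2]
opening: 0.282
grasp_force: 59.8
L ang -0.033 y at x=0 -0.0085
R ang 0.003 y at x=0 0.0119
end x [0.0629 0.0056] [  284   170    65   249 13354]
d [-0.0389  0.0025  0.102 ] rz -0.0 q6 -1.91 pos [0.4786 0.0551 0.1471] op 0.28
```

Scaled: 0.102 m is 0.1275, -0.038 m is -0.0475.

```bash
python3 jog.py '[-0.025,0.0016,0.0375,0,0,0,0.1,-0.0475,0.0031,0.0875,0,0,0,0.1,-0.0475,0.0031,0.1275,0,0,0,0.1,-0.0475,0.0031,0.1275,0,0,0,0.1,-0.0475,0.0031,0.1275,0,0,0,0.1,-0.0475,0.0031,0.1275,0,0,0,0.1]'
python3 - <<'E'
from h import *
p,im=snap('wrist','w16.png'); P,r,o=T(); f=lambda u,v,z:r.inv().apply(ray(p,u,v,z)-P)[:2].round(4)
g=cv2.GaussianBlur(im,(3,3),0).astype(float).sum(2)
for u in (200,240,370,390,410): v=70+np.argmax(np.diff(g[70:140,u]))+.5; print(u,v,f(u,v,.027))
h=cv2.cvtColor(im,cv2.COLOR_BGR2HSV)
for v in (210,250,280):
  print(v,[(a,int(h[v,a,0]),int(h[v,a,1]),int(h[v,a,2])) for a in range(372,470,7)])
delta(.5160,.0654,.0105,.206+np.pi/2)
E
```

```text
time_s: 18.4
eef_pos: [0.5172, 0.0655, 0.048]
eef_rot: [0.002, -0.103, 0.995, -0.0]
wrist_force: [0.0, -0.1, -1.7]
opening: 0.282
grasp_force: 59.8
200 99.5 [ 0.0855 -0.0455]
240 102.5 [ 0.0844 -0.0299]
370 102.5 [0.0844 0.0214]
390 102.5 [0.0844 0.0293]
410 101.5 [0.0848 0.0371]
210 [(372, 15, 105, 167), (379, 15, 106, 192), (386, 15, 107, 169), (393, 15, 107, 153), (400, 15, 107, 183), (407, 17, 104, 98), (414, 17, 96, 197), (421, 16, 99, 160), (428, 12, 105, 95), (435, 12, 104, 96), (442, 12, 114, 92), (449, 11, 105, 92), (456, 11, 108, 92), (463, 12, 100, 92)]
250 [(372, 120, 14, 124), (379, 117, 17, 134), (386, 116, 14, 125), (393, 113, 17, 123), (400, 15, 96, 93), (407, 17, 101, 195), (414, 17, 95, 190), (421, 11, 112, 89), (428, 11, 115, 89), (435, 12, 119, 88), (442, 12, 122, 86), (449, 11, 122, 88), (456, 11, 119, 86), (463, 12, 122, 86)]
280 [(372, 113, 17, 123), (379, 115, 20, 137), (386, 115, 19, 144), (393, 150, 5, 106), (400, 15, 92, 86), (407, 17, 96, 197), (414, 17, 97, 174), (421, 11, 109, 89), (428, 11, 112, 89), (435, 11, 116, 88), (442, 11, 117, 87), (449, 12, 118, 84), (456, 12, 121, 82), (463, 11, 128, 80)]
d [0.0012 0.     0.0374] rz -0.0 q6 -1.88 pos [0.5171 0.0657 0.0479] op 0.28
```

Scaled: 0.016 m is 0.02, 0.008 m is 0.01.

```bash
python3 - <<'E'
from h import *
p=cams.camera_params('wrist'); P,r,o=T(); f=lambda u,v,z:r.inv().apply(ray(p,u,v,z)-P)[:2].round(4)
g=cv2.GaussianBlur(cv2.imread('pics/w16.png'),(3,3),0).astype(float).sum(2)
for v in (150,200,240,260,280): u=405+np.argmin(np.diff(g[v,405:450]))+.5; print(v,u,f(u,v,.027))
E
python3 jog.py '[0,0,0.01,0,0,0,0.1,0,0,0.02,0,0,0,0.1,0,0,0.02,0,0,0,0.1,0,0,0.02,0,0,0,0.1]'
```

```text
150 427.5 [0.0662 0.0459]
200 422.5 [0.0453 0.0457]
240 418.5 [0.0273 0.0455]
260 417.5 [0.0179 0.0458]
280 415.5 [0.0081 0.0457]
time_s: 18.95
eef_pos: [0.5158, 0.0662, 0.0301]
eef_rot: [-0.0, -0.103, 0.995, 0.0]
wrist_force: [-0.1, -0.0, -1.0]
opening: 0.279
grasp_force: 59.8
```

Scaled: 0.019 m is 0.0238, 0.0007 m is 0.0009.

```bash
python3 jog.py '[0.0009,-0.0005,0.0075,0,0,0,0.1,0.0009,-0.0005,0.015,0,0,0,0.1,0.0009,-0.0005,0.0225,0,0,0,0.1,0.0009,-0.0005,0.0238,0,0,0,0.1,0.0009,-0.0005,0.0238,0,0,0,0.1]'
python3 jog.py '[0,0,0,0,0,0,0.33,0,0,0,0,0,0,0.38,0,0,0,0,0,0,0.38]'
python3 jog.py '[0,0,-0.0375,0,0,0,0.38,0,0,-0.1,0,0,0,0.38,0.0125,-0.025,-0.15,0,0,0,0.38,0.025,-0.0588,-0.1625,0,0,0,0.38,0.025,-0.0588,-0.1625,0,0,0,0.38,0.025,-0.0588,-0.1625,0,0,0,0.38]'
python3 - <<'E'
from h import *
p,im=snap('wrist','w17.png'); P,r,o=T(); f=lambda u,v,z:r.inv().apply(ray(p,u,v,z)-P)[:2].round(4)
h=cv2.cvtColor(im,cv2.COLOR_BGR2HSV)
# scan rows
for v in range(150,431,35):
    print(v,[''.join(('K' if (s>150 and V>140) else 'c' if s>80 and V>140 else 'w' if s>80 else 'D' if V<90 else 'S' if V>150 else 'f') for _,s,V in h[v,200:520:5])])
print(P)
E
```

```text
time_s: 19.58
eef_pos: [0.5152, 0.0656, 0.0112]
eef_rot: [-0.0, -0.103, 0.995, 0.0]
wrist_force: [-0.5, -0.2, -1.4]
opening: 0.283
grasp_force: 59.8
time_s: 19.95
eef_pos: [0.5155, 0.0655, 0.0115]
eef_rot: [0.0, -0.103, 0.995, -0.0]
wrist_force: [-0.7, -0.3, 0.4]
opening: 0.38
grasp_force: 0.0
time_s: 20.7
eef_pos: [0.5049, 0.0158, 0.1408]
eef_rot: [-0.0, -0.103, 0.995, 0.0]
wrist_force: [-0.1, -0.2, 0.5]
opening: 0.375
grasp_force: 0.0
150 ['ccccccccccccccccccccccccccccccccccccccccccccccccccccwwwwwwwwwwww']
185 ['cccccSSSSSSSSSSffcccccccccccccccfwcccccccwcccccccccwwwwwwwwwwwww']
220 ['cccccDffDDfSfSSSfSccccccccccccccfcccccccwcccccccwccwwwwwwwwwwwww']
255 ['DffffffffDfSfSSSfffSfSSSffSSSffffcccccccffSffffwccwwwwwwwwwwwwww']
290 ['ccccccDffDfSSfSSSfccccccccccccccfccccccwcccccccccwwwwwwwwwwwwwww']
325 ['wccccccwDDDDDDDDccccccccccccccccDwDDDDDDccccccwcwwwwwwwwwwwwwwww']
360 ['cccwDDDDDDDfDDDcccccccccccccccccDwDfDDDDDDDDcccwwwwwwwwwwwwwwwww']
395 ['DDDDDDDDDDDDDDwwwwwwwwwwwwwwwwwwwDDDDDDDDDDDDDDDDDDDDDDDDDDDDDDD']
430 ['DDDDDDDDDDDDwwwwwwwwwwwwwwwwwwwwwwwDDDDDDDDDDDDDDDDDDDDDDwDDDDDD']
[0.50474275 0.01611081 0.14048869]
```

```bash
python3 - <<'E'
from h import *
p=cams.camera_params('wrist'); P,r,o=T(); 
c=np.array([.5251,.0194]);  # case centre
tx=np.array([np.cos(.206),np.sin(.206)]);ty=np.array([-tx[1],tx[0]])
def f(u,v,z): d=ray(p,u,v,z)[:2]-c; return (d@tx).round(4),(d@ty).round(4)
im=cv2.imread('pics/w17.png'); h=cv2.cvtColor(im,cv2.COLOR_BGR2HSV)
for v in (200,230,255,270,290):
    print(v,'knife row',[ (u,)+tuple(int(t) for t in h[v,u]) for u in range(355,412,3)])
for v in (240,255,270): print(v,'cork',[ (u,int(h[v,u,2])) for u in range(234,296,3)])
for u in (366,400,245,286): print(u,f(u,255,.023))
print('col',[(v,)+tuple(int(t) for t in h[v,382]) for v in range(150,190,3)], f(382,165,.023))
E
```

```text
200 knife row [(355, 15, 105, 187), (358, 14, 96, 188), (361, 135, 11, 137), (364, 12, 108, 113), (367, 13, 126, 156), (370, 13, 128, 164), (373, 13, 125, 163), (376, 13, 127, 167), (379, 13, 127, 161), (382, 12, 126, 166), (385, 13, 127, 173), (388, 13, 128, 172), (391, 13, 125, 169), (394, 13, 127, 168), (397, 13, 127, 171), (400, 13, 127, 155), (403, 15, 111, 92), (406, 15, 106, 159), (409, 16, 107, 208)]
230 knife row [(355, 117, 15, 151), (358, 120, 13, 139), (361, 3, 24, 119), (364, 12, 121, 137), (367, 13, 123, 162), (370, 13, 123, 164), (373, 12, 123, 166), (376, 12, 122, 167), (379, 12, 124, 161), (382, 13, 125, 176), (385, 13, 126, 174), (388, 13, 125, 174), (391, 13, 125, 167), (394, 13, 126, 166), (397, 13, 127, 162), (400, 0, 20, 139), (403, 117, 17, 154), (406, 117, 15, 149), (409, 117, 15, 152)]
255 knife row [(355, 120, 14, 142), (358, 117, 16, 140), (361, 8, 48, 102), (364, 13, 123, 153), (367, 12, 122, 163), (370, 13, 123, 164), (373, 13, 124, 166), (376, 12, 121, 166), (379, 13, 125, 170), (382, 13, 125, 177), (385, 13, 126, 174), (388, 13, 124, 171), (391, 13, 126
[... 1548 characters left out ...]
252, 113), (255, 139), (258, 153), (261, 159), (264, 160), (267, 179), (270, 177), (273, 178), (276, 179), (279, 179), (282, 104), (285, 135), (288, 147), (291, 151), (294, 147)]
366 (np.float64(-0.0047), np.float64(0.037))
400 (np.float64(-0.0047), np.float64(0.0612))
245 (np.float64(-0.0047), np.float64(-0.0491))
286 (np.float64(-0.0047), np.float64(-0.0199))
col [(150, 16, 99, 188), (153, 16, 106, 205), (156, 15, 106, 211), (159, 15, 106, 211), (162, 15, 93, 176), (165, 116, 14, 143), (168, 10, 48, 118), (171, 13, 129, 127), (174, 13, 128, 153), (177, 13, 125, 157), (180, 13, 128, 158), (183, 13, 128, 159), (186, 13, 126, 160), (189, 13, 126, 160)] (np.float64(-0.0681), np.float64(0.045))
```

Both tools sit centred in their bays: the knife is at y ≈ 47 mm, and the corkscrew's back edge at about −23.5 mm puts its centre at about −42.5 mm. Next I'll go up and over the lid with the fingers shut, then down behind it.

Scaled: -0.194 m is -0.2425, -0.17 m is -0.2125.

```bash
python3 jog.py '[0,0,-0.0625,0,0,0,0,0,0,-0.125,0,0,0,0,0,0,-0.1875,0,0,0,0,-0.025,0,-0.2125,0,0,0,0,-0.075,0,-0.2125,0,0,0,0,-0.1375,0,-0.2125,0,0,0,0,-0.2,0,-0.2125,0,0,0,0,-0.2425,0,-0.2125,0,0,0,0,-0.2425,0,-0.2125,0,0,0,0,-0.2425,0,-0.2125,0,0,0,0]'
python3 - <<'E'
from h import *
P,r,o=T(); d=P[:2]-[.6063,.0364]; print('u',d@[.979,.2046],'v',d@[-.2046,.979],P)
p,im=snap('top','t2.png'); print(r.apply([0,1,0]))
E
```

```text
time_s: 22.0
eef_pos: [0.6944, 0.0559, 0.31]
eef_rot: [-0.001, -0.103, 0.995, 0.0]
wrist_force: [-0.5, 0.7, 0.5]
opening: -0.001
grasp_force: 0.0
u 0.09022205504817042 v 0.0010711227803196998 [0.69438163 0.05590217 0.30996092]
[-2.05598471e-01  9.78636167e-01  7.22050553e-04]
```

Scaled: 0.155 m is 0.1938, 0.15 m is 0.1875.

```bash
python3 jog.py '[0,0,0.05,0,0,0,0,0,0,0.1,0,0,0,0,0,0,0.15,0,0,0,0,0,0,0.1875,0,0,0,0,0,0,0.1938,0,0,0,0,0,0,0.1938,0,0,0,0]'
python3 jog.py '[0.0188,0,0,0,0,0,0,0.0375,0,0,0,0,0,0,0.0563,0,-0.0063,0,0,0,0,0.075,0,-0.01,0,0,0,0,0.0938,0,-0.0125,0,0,0,0,0.1125,0,-0.0125,0,0,0,0,0.1125,0,-0.0125,0,0,0,0]'
```

```text
time_s: 22.8
eef_pos: [0.6954, 0.0551, 0.1577]
eef_rot: [0.001, -0.103, 0.995, -0.0]
wrist_force: [1.1, 0.8, -0.3]
opening: 0.004
grasp_force: 0.0
time_s: 23.68
eef_pos: [0.6078, 0.0365, 0.1689]
eef_rot: [0.002, -0.103, 0.995, -0.0]
wrist_force: [1.1, 0.6, 0.5]
opening: 0.004
grasp_force: 0.0
```

Scaled: 0.124 m is 0.155, 0.119 m is 0.1488.

```bash
python3 jog.py '[0.0225,0,0.0013,0,0,0,0,0.0475,0,0.01,0,0,0,0,0.0713,0,0.0188,0,0,0,0,0.0925,0,0.035,0,0,0,0,0.1125,0,0.0513,0,0,0,0,0.1288,0,0.0713,0,0,0,0,0.1425,0,0.0938,0,0,0,0,0.1488,0,0.11,0,0,0,0,0.155,0,0.1263,0,0,0,0]'
python3 jog.py '[0.0025,0,0.0113,0,0,0,0,0.005,0,0.0225,0,0,0,0,0.0063,0,0.0325,0,0,0,0,0.0063,0,0.0363,0,0,0,0,0.0063,0,0.0363,0,0,0,0]'
```

```text
time_s: 24.8
eef_pos: [0.4868, 0.0111, 0.0655]
eef_rot: [0.001, -0.103, 0.995, -0.0]
wrist_force: [0.8, 0.9, 0.2]
opening: 0.002
grasp_force: 0.3
time_s: 25.42
eef_pos: [0.4808, 0.0104, 0.0362]
eef_rot: [-0.0, -0.103, 0.995, 0.0]
wrist_force: [0.2, 0.2, 0.8]
opening: -0.002
grasp_force: 0.0
```

Press down a little to seat the lid and watch the force.

Scaled: 0.003 m is 0.0038, 0.002 m is 0.0025.

```bash
python3 jog.py '[0,0,0.0013,0,0,0,0,0,0,0.0025,0,0,0,0,0,0,0.0038,0,0,0,0,0,0,0.0038,0,0,0,0]'
```

```text
time_s: 25.92
eef_pos: [0.4811, 0.0103, 0.0356]
eef_rot: [-0.0, -0.103, 0.995, -0.0]
wrist_force: [-10.5, 1.3, 27.0]
opening: 0.001
grasp_force: 13.6
```

Scaled: -0.15 m is -0.1875, -0.11 m is -0.1375.

```bash
python3 jog.py '[0,0,-0.025,0,0,0,0,0,0,-0.075,0,0,0,0,0.0375,0,-0.1375,0,0,0,0,0.1,0,-0.1875,0,0,0,0,0.1,0,-0.1875,0,0,0,0,0.1,0,-0.1875,0,0,0,0]'
python3 - <<'E'
from h import *
p,im=snap('wrist','w20.png'); P,r,o=T(); c=np.array([.5251,.0194]);tx=np.array([.979,.2046]);ty=np.array([-tx[1],tx[0]])
# predicted front edge of shut lid (outer face z=.036, u=-.083) vs. image gradient
g=cv2.GaussianBlur(im,(5,5),0).astype(float).sum(2)
for w in (-.06,-.03,.03,.06):
    X=c-.083*tx+w*ty; u,v=proj(p,[*X,.036]); u=int(u); a=int(v)
    print('pred row',round(v,1),'edges',[(k,round(float(g[k+1,u]-g[k-1,u]))) for k in range(max(a-25,1),a+25) if abs(g[k+1,u]-g[k-1,u])>60])
print(o['wrist_force'],P)
E
```

```text
time_s: 26.68
eef_pos: [0.4029, -0.0061, 0.1834]
eef_rot: [0.001, -0.103, 0.995, -0.0]
wrist_force: [-0.5, 0.4, 0.0]
opening: -0.001
grasp_force: 0.0
pred row 271.7 edges [(266, 73), (270, 68), (271, 145), (272, 141), (273, 80)]
pred row 271.7 edges [(266, 69), (270, 87), (271, 156), (272, 141), (273, 78)]
pred row 271.7 edges [(266, 65), (270, 109), (271, 162), (272, 135), (273, 72)]
pred row 271.7 edges [(265, 70), (266, 77), (270, 119), (271, 169), (272, 134), (273, 64)]
[-1.16824188  0.5663451   0.28746425] [ 0.40259388 -0.00595875  0.18252294]
```

The lid's front edge appears within 1 px of its predicted shut position, and the robot is clear of everything. Handing in.

```bash
python3 -c "
from bench import ctrl, cams
print(ctrl.hand_in())"
```

```text
the job is handed in; nothing more can be done
None
```

I handed the job in at about 27 s: both tools are folded and lying in their bays, the lid is shut, and I kept the arm well clear of the tin and tea cup; the hand-in returned no verdict, and I judged the fold angles only from the grip and camera images.

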